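Put the shelf signs away in the latched case

ROBOT

A 6-joint arm with a two-finger parallel gripper is mounted at the origin on the work surface. World frame = base frame: x ahead of the robot, y to its left, z up, the work surface at z = 0. Lengths are in m, angles in rad, forces in N, time in s.
With the tool pointing down it reaches from about 0.35 to 0.875 m from the base axis. Payload 4.2 kg.
Tool frame: the origin (TCP) lies midway between the tips of the shut fingers; the grasp point (between the pads) lies arm.pinch_z behind it (arm.pinch_z is the distance from the TCP to the grasp point, in m); z points along the fingers, y is the line along which they close (so a half turn about z gives the same grasp; the last joint's range is limited). The gripper opens to 87 mm and grips with 3 to 60 N. Pads are 19 mm wide; open, the fingers measure 117 mm over their backs; the gripper's body (75 mm by 190 mm) begins 51 mm behind the grasp point.
Start: joints at [1.539, 0.385, 0.008, 0, -1.194, -0.259], TCP at [0.179, 0.599, 0.223] pointing down, gripper open.
Joint ranges: [-3.14, 3.14], [-1.21, 2.06], [-1.07, 1.41], [-3.16, 2.05], [-2.99, -0.16], [-3.1, 3.1]. Speed limits (rad/s): [2.79, 2.79, 3.14, 3.14, 3.14, 3.14].

INTERFACE

Orientations are given as a 3x3 rotation matrix whose columns are the frame's x, y, z axes.
In Python, from plant import arm, status, snapshot, camera_info, finish_job gives the robot as it stands. Calls block until the motion is done:
- arm.move_ptp(position, orientation): joint-space move of the TCP to a pose.
- arm.move_straight(position, max_speed=0.15, attitude=None, guard=None): straight line of the TCP; attitude=None keeps the orientation; max_speed is the mean speed in m/s. With guard (N) it stops when the force on the tool has changed by that much, and returns True; else False.
- arm.movej(angles): joint-space move.
- arm.set_gripper(opening, grasp_force=None): finger opening in m; grasp_force is the grip in N (None keeps the last); returns when the fingers have stopped.
- arm.hold(seconds).
- arm.ik(position, orientation): joint angles nearest the present ones, or None.
- status.read_state(): the state.
- snapshot(name): name is "scene" or "top" or "wrist"; returns the picture (480x640x3 uint8, red, green, blue); there is no depth.
- camera_info(name): a dict with "mtx" (3x3 intrinsics, pixels), "k1" (the pictures are not rectified: a ray, as slopes to the right and down, at radius r is drawn at 1 + k1 r^2 times it, then the intrinsics apply), "R" (3x3) and "t" (3): a world point X has camera coordinates R X + t. Camera axes: x right, y down, z forward; pixel columns grow to the right and rows downward; lengths in m; the calibration is good to about 2 mm. A picture is of the moment at which its call begins: read the wrist's pose just before it. camera_info takes no time and is no camera call; for the wrist camera it gives the pose at the moment of the call.
A pose or a line that the arm cannot do raises arm.MotionError and nothing moves.
- finish_job(): hands the job in; it is judged then, once.
The state is a dict: "t": time; "joint_positions": joint angles; "joint_velocities": joint speeds; "joint_efforts": joint torques, N m; "position": TCP position; "tcp_rot": TCP orientation; "force": force on the tool from outside, world axes, zero at the start; "moment": the same for the moment, N m; "width": finger opening in m; "grip_force": force on a finger pad.
Only numpy, scipy, OpenCV 4.12 (cv2) and the standard library are available. Lean on these libraries where they do the work, as an engineer would, in place of code of your own. Each camera call takes 0.05 s, during which the arm holds its last target. There are 200 camera calls.

TASK

Clear the shelf signs off the raised shelf and lay them all inside the open black case; hemmed in between the ribs they cannot be gripped where they lie, so draw them forward along their lanes until they stick out well over the shelf's front edge and take them there by their sides. When every sign is lying inside, shut the lid, swing the latch's orange bail over the keeper on the lid while the red lever is still open, and then press the lever right down past centre until it lies flat. Leave the tins, jars, biscuits and pen standing where they are.

Things in the scene. Friction and masses are not known exactly. Their poses are not given: they have to be found in the camera images.
- sign_red: Flat stiff red shelf sign, 100 (own x) x 60 (own y) x 4 mm (own z), 60 g; origin at the centre of its underside. Starts in one of the four lanes of the shelf, lying along the lane. May be absent (None).
- sign_yellow: Flat stiff yellow shelf sign, 100 (own x) x 60 (own y) x 4 mm (own z), 60 g; origin at the centre of its underside. Starts in one of the four lanes of the shelf, lying along the lane. May be absent (None).
- sign_green: Flat stiff green shelf sign, 100 (own x) x 60 (own y) x 4 mm (own z), 60 g; origin at the centre of its underside. Starts in one of the four lanes of the shelf, lying along the lane. May be absent (None).
- sign_white: Flat stiff white shelf sign, 100 (own x) x 60 (own y) x 4 mm (own z), 60 g; origin at the centre of its underside. Starts in one of the four lanes of the shelf, lying along the lane. May be absent (None).
- deck: Fixed raised shelf, 300 mm deep (own x) x 380 wide (own y), top 60 mm above the table; origin at the centre of its underside. Its front edge, over a blue lip, is at own x = -150 mm, faces the robot and has open table before it. Aluminium ribs 4 mm thick, 10 mm high, at own y = -156, -78, 0, 78, 156 mm run back 215 mm from that edge.
- deck_front (a point): Middle of the shelf's front edge, at the height of its top. The ribs leave four lanes 74 mm wide, with centres 117 and 39 mm to either side of this point (own y of the shelf). Beside a sign in its lane there is no room for fingers. A few newtons from above with shut fingers are enough to drag a sign along.
- case: Black case fixed on the table, outside 132 (own x) x 135 (own y) x 65 mm high, walls and floor 5 mm thick, open on top below its hinged lid; origin at the centre of its underside; own -x is its latch side. In front of it (own x -156 to -66 mm, own y -45 to 45 mm) a grey bracket 56 mm high carries the latch.
- lid (a joint): Lid hinge, rad: 0 shut, 1.57 upright, 1.85 fully open. Stiff: it stays where it is left; 1 to 3 N at its free edge moves it. The hinge line is parallel to the case's own y at own x = +66 mm, 65 mm above the table; the lid is 132 long, 135 wide, 8 mm thick.
- keeper (a point): Foot of the steel keeper, a hook 22 mm wide that stands 18 mm up from the lid's outer face, its lip towards the hinge; it reaches from 22 to 34 mm from the lid's free edge, in the middle of the lid.
- lid_edge (a point): Middle of the lid's free edge, 132 mm from the hinge line.
- bail (a joint): Swing of the bail of the latch, rad, about the latch pivot: 0 lies level away from the case, 1.57 straight up, 3.14 lying level over the shut lid with its bar behind the keeper. Stays where it is left (friction about 0.5 N at the bar).
- bail_bar (a point): Middle of the bail's orange crossbar, 8 mm across, 52 mm long, parallel to the case's own y, 76 mm from the latch pivot. Two thin wire legs 48 mm apart carry it.
- lever (a joint): Red lever of the latch, rad, about the same pivot: 0 to 0.3 is open (at 0 it leans towards the case, 57 degrees above level), 0.57 straight up, 2.14 pressed right down, lying flat away from the case on the bracket. It drops back open if let go before upright and stays down once past it. Under 1 N near its tip moves it.
- lever_tip (a point): Free end of the lever, 50 mm from the pivot; the lever is 22 mm wide and 7 mm thick and swings between the bail's legs.
- latch_pivot (a point): Pivot of bail and lever, at own x = -102 mm, y = 0 of the case, 80 mm above the table; its axis is parallel to the case's own y.
- tin_peas: Bystander: red-labelled tin, 72 mm across, 110 mm tall; origin at the centre of its underside. Leave it where it stands.
- tin_milk: Bystander: blue-labelled tin, 72 mm across, 80 mm tall; origin at the centre of its underside. Leave it where it stands.
- jar_relish: Bystander: jar with a green cap, 64 mm across, 80 mm tall; origin at the centre of its underside. Leave it where it stands.
- jar_spread: Bystander: jar with a brass cap, 60 mm across, 75 mm tall; origin at the centre of its underside. Leave it where it stands.
- biscuits: Bystander: orange biscuit pack, 75 x 160 x 50 mm; origin at the centre of its underside. Leave it where it stands.
- marker: Bystander: black marker pen with a red end, 14 x 130 x 14 mm; origin at the centre of its underside. Leave it where it stands.

How it is judged:
By the outcome, as a careful person would: the job done as asked, in the order asked, and still so for the second after the job is handed in, with the robot touching nothing.
Of sign_red, sign_yellow, sign_green, sign_white only 2 to 4 are there at a start; the rules pass over those that are not, and their reading is None.
At some moment in a run one of sign_red, sign_yellow, sign_green, sign_white may be knocked a few centimetres aside while the robot is not near it.
Once in a run the grip may slacken for a moment while it holds something.
It also fails if it takes over 210 s, if anything falls off the work surface, if the arm or the gripper's body presses on something with over 40 N, if the wrist force passes 120 N, or if a joint passes its speed limit or range.

## Working session

There is one attempt and no reset: what is moved stays moved. The work goes in short steps, each a Python script; the robot and the scene stay as the last script left them, time stands still between calls to the robot, and variables do not carry over. Pictures are saved under pics/ and viewed, at most 14 in all, crops included, and the job is handed in when it is done.

```bash
ls; mkdir -p pics; python3 - <<'E'
from plant import arm,status,snapshot,camera_info
import cv2
for n in("scene","top"):
    cv2.imwrite(f"pics/{n}0.png",snapshot(n)[:,:,::-1]); c=camera_info(n); print(n,c)
print(arm.pinch_z,status.read_state()['t'])
E
```

```text
pics
scene {'mtx': array([[577.52390002,   0.        , 324.88796019],
       [  0.        , 577.52390002, 233.60866415],
       [  0.        ,   0.        ,   1.        ]]), 'k1': -0.11993030936599931, 'R': array([[ 0.38575398,  0.92255231, -0.00954486],
       [ 0.54178654, -0.23489105, -0.8070276 ],
       [-0.74676717,  0.30614284, -0.59043658]]), 't': array([-0.25709697, -0.22662807,  1.94509215])}
top {'mtx': array([[487.9451478 ,   0.        , 317.52869488],
       [  0.        , 487.9451478 , 242.22569467],
       [  0.        ,   0.        ,   1.        ]]), 'k1': -0.020910195708412443, 'R': array([[ 0.01682823, -0.99982172, -0.0085636 ],
       [-0.99697581, -0.01612921, -0.07602024],
       [ 0.07586856,  0.00981699, -0.9970695 ]]), 't': array([0.00628733, 0.56764664, 1.08957831])}
0.0187 0.1
```

View pics/top0.png

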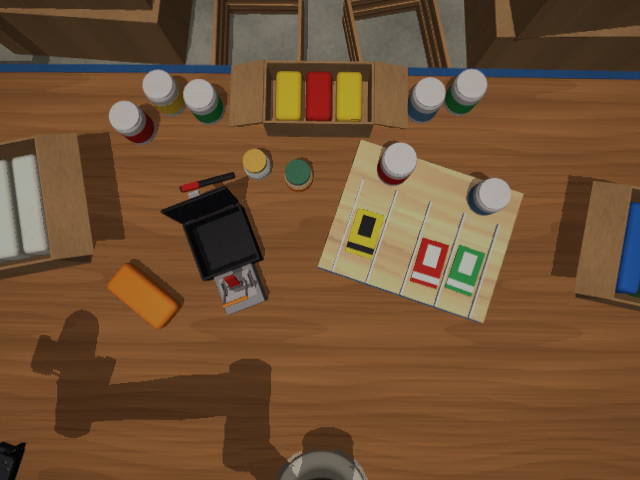

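View pics/scene0.png

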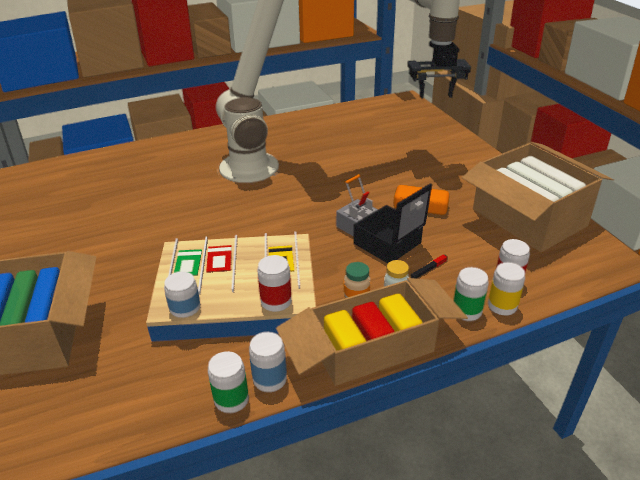

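The top view shows three signs: yellow at about (366,232), red at (430,262) and green at (465,270). The deck corners are near (362,142), (522,193), (484,321) and (319,266). The case is near (222,240) with its lid open and the latch at (240,288), and the scene view shows the bail standing up and the lever open.

```bash
cat > h.py <<'E'
import numpy as np,cv2
from plant import arm,status,snapshot,camera_info,finish_job
def ray(c,uv):
    p=cv2.undistortPoints(np.array([[uv]],float),c['mtx'],np.array([c['k1'],0,0,0,0.]))[0,0]
    return -c['R'].T@c['t'], c['R'].T@np.array([p[0],p[1],1])
def cast(c,uv,z):
    o,d=ray(c,uv); return o+d*(z-o[2])/d[2]
def two(c1,u1,c2,u2):
    o1,d1=ray(c1,u1);o2,d2=ray(c2,u2)
    s=np.linalg.lstsq(np.c_[d1,-d2],o2-o1,rcond=None)[0]
    a,b=o1+d1*s[0],o2+d2*s[1]; return (a+b)/2,np.linalg.norm(a-b)
def proj(c,X):
    p=c['R']@X+c['t'];s=p[:2]/p[2];s=s*(1+c['k1']*(s@s));return c['mtx'][:2,:2]@s+c['mtx'][:2,2]
def down(a):  # tool pointing down, closing line (tool y) at world angle a
    y=np.array([np.cos(a),np.sin(a),0]);z=np.array([0,0,-1.]);return np.c_[np.cross(y,z),y,z]
def blobs(img,lo,hi,amin=60):
    m=cv2.inRange(cv2.cvtColor(img,cv2.COLOR_RGB2HSV),lo,hi)
    return [c for c in cv2.findContours(m,cv2.RETR_EXTERNAL,cv2.CHAIN_APPROX_NONE)[0] if cv2.contourArea(c)>amin]
E
python3 - <<'E'
from h import *
c=camera_info("top"); im=snapshot("top")
cn=[cast(c,p,.06) for p in [(362,142),(522,193),(484,321),(319,266)]]
print(np.round(cn,3)); print([round(np.linalg.norm(cn[i]-cn[i-1]),3) for i in range(4)])
# signs
for n,lo,hi in (("yellow",(22,150,120),(32,255,255)),("red",(0,180,100),(5,255,255)),("green",(50,120,60),(75,255,255))):
    for b in blobs(im,lo,hi,150):
        x,y,w,h=cv2.boundingRect(b)
        if 320<x<500 and 180<y<320:
            r=cv2.minAreaRect(b); q=[cast(c,p,.064) for p in cv2.boxPoints(r)]
            print(n,np.round(np.mean(q,0),3),np.linalg.norm(q[0]-q[1]).round(3),np.linalg.norm(q[1]-q[2]).round(3),np.round(r,1) if 0 else r)
a=cv2.resize(im[170:320,150:290],None,fx=4,fy=4,interpolation=2)
s=snapshot("scene"); b=cv2.resize(s[160:270,325:445],None,fx=2,fy=2,interpolation=2)
o=np.zeros((600,800,3),np.uint8);o[:600,:560]=a;o[:220,560:800]=b
cv2.imwrite("pics/z1.png",o[:,:,::-1])
E
```

```text
[[ 0.791 -0.08   0.06 ]
 [ 0.681 -0.436  0.06 ]
 [ 0.399 -0.349  0.06 ]
 [ 0.512  0.011  0.06 ]]
[np.float64(0.293), np.float64(0.372), np.float64(0.295), np.float64(0.378)]
yellow [ 0.597 -0.09   0.064] 0.078 0.06 ((365.77838134765625, 227.9702606201172), (27.349987030029297, 35.06974411010742), 17.10272979736328)
red [ 0.535 -0.232  0.064] 0.075 0.059 ((430.6513977050781, 257.49542236328125), (27.202266693115234, 34.09861755371094), 16.69924545288086)
green [ 0.52  -0.31   0.064] 0.075 0.058 ((466.1499938964844, 265.0500183105469), (26.87936019897461, 34.15259552001953), 18.434947967529297)
```

View pics/z1.png

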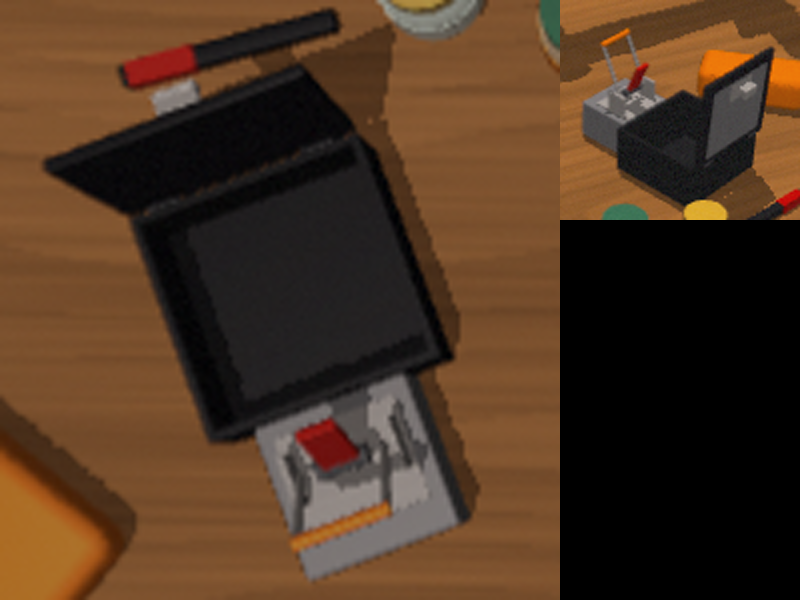

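The zoomed crop shows the case rim corners at zoom px (135,215), (362,137), (453,358) and (210,442). The lid's free edge runs (45,162)–(303,70), the orange bar (295,545)–(390,508), and the red lever tip is near (320,428).

```bash
cat >> h.py <<'E'
COL=dict(yellow=((20,110,90),(34,255,255)),red=((0,150,80),(6,255,255)),green=((45,80,40),(80,255,255)))
def signs(roi=(320,180,505,325),z=.064):
    c=camera_info("top"); im=snapshot("top"); out={}
    for n,(lo,hi) in COL.items():
        bs=[b for b in blobs(im,lo,hi,12) if roi[0]<cv2.boundingRect(b)[0]<roi[2] and roi[1]<cv2.boundingRect(b)[1]<roi[3]]
        if not bs: continue
        B=max(bs,key=cv2.contourArea); m=B.mean((0,1))
        P=np.vstack([b for b in bs if np.linalg.norm(b.mean((0,1))-m)<40])[:,0]
        W=np.array([cast(c,p,z)[:2] for p in P]); r=cv2.minAreaRect((W*1000).astype(np.float32))
        out[n]=(np.array(r[0])/1000,r[1],r[2])
    return out
E
python3 - <<'E'
from h import *
c=camera_info("top"); print(signs())
Z=lambda p:(p[0]/4+150-.4,p[1]/4+170-.4)
k=np.array([cast(c,Z(p),.065) for p in [(135,215),(362,137),(453,358),(210,442)]]); print(k.round(3))
print([np.linalg.norm(k[i]-k[i-1]).round(3) for i in range(4)])
ex=(k[0]+k[1]-k[2]-k[3]); ex/=np.linalg.norm(ex);ey=k[0]+k[3]-k[1]-k[2];ey/=np.linalg.norm(ey);print(np.degrees([np.arctan2(ex[1],ex[0]),np.arctan2(-ey[0],ey[1])]),k.mean(0))
s=camera_info("scene"); S=lambda p:((p[0]-560)/2+325-.3,p[1]/2+160-.3)
C=k.mean(0);C[2]=0; yaw=np.arctan2(ex[1]-ey[0],ex[0]+ey[1]);R=np.array([[np.cos(yaw),-np.sin(yaw),0],[np.sin(yaw),np.cos(yaw),0],[0,0,1]])
for n,a,b in (("bar",(342,527),(616,39)),("levertip",(322,428),(641,69)),("lidcornerL",(45,162),(771,51)),("lidcornerR",(303,70),(709,82))):
    X,e=two(c,Z(a),s,S(b)); print(n,X.round(3),e.round(4),(R.T@(X-C)).round(3))
for n,p,z in (("peas",(399,160),.17),("milk",(491,192),.14),("relish",(299,172),.08),("spread",(256,160),.075)): print(n,cast(c,p,z).round(3))
E
```

```text
{'yellow': (array([ 0.58617596, -0.086737  ]), (61.49245834350586, 101.0933609008789), 73.38233184814453), 'red': (array([ 0.52334125, -0.2291068 ]), (59.76457214355469, 98.79427337646484), 73.66939544677734), 'green': (array([ 0.50849817, -0.30633789]), (59.76691818237305, 99.10040283203125), 70.77787780761719)}
[[0.601 0.312 0.065]
 [0.646 0.187 0.065]
 [0.525 0.134 0.065]
 [0.477 0.266 0.065]]
[np.float64(0.132), np.float64(0.132), np.float64(0.132), np.float64(0.14)]
[22.04625376 20.03162518] [0.5624591  0.22470295 0.065     ]
bar [0.437 0.179 0.146] 0.0026 [-0.134  0.003  0.146]
levertip [0.486 0.195 0.121] 0.0016 [-0.082 -0.     0.121]
lidcornerL [0.612 0.319 0.191] 0.0028 [0.08  0.07  0.191]
lidcornerR [0.659 0.197 0.202] 0.0067 [ 0.08  -0.061  0.202]
peas [ 0.724 -0.146  0.17 ]
milk [ 0.667 -0.339  0.14 ]
relish [0.716 0.058 0.08 ]
spread [0.743 0.154 0.075]
```

```bash
cat >> h.py <<'E'
DY=np.radians(-17.1); DF=np.array([.4535,-.1695]); CY=np.radians(20.7); CC=np.array([.5625,.2247])
def fr(o,yaw,x,y,z): c,s=np.cos(yaw),np.sin(yaw); return np.array([o[0]+c*x-s*y,o[1]+s*x+c*y,z])
def D(x,y,z): return fr(DF,DY,x,y,z)
def C(x,y,z): return fr(CC,CY,x,y,z)
def dl(p): d=np.array(p)[:2]-DF; c,s=np.cos(DY),np.sin(DY); return np.array([c*d[0]+s*d[1],-s*d[0]+c*d[1]])
RD=down(DY+np.pi/2); RC=down(CY+np.pi/2)
def st(k=''):
    s=status.read_state(); print(k,'t%.1f'%s['t'],s['position'].round(4),'F',s['force'].round(1),'w%.4f g%.1f'%(s['width'],s['grip_force']),flush=True); return s
def drag(pos,over=.043,back=.02):
    x,y=dl(pos); xs=x+back; xe=.05-over+back
    arm.set_gripper(0); arm.move_ptp(D(xs,y,.13),RD)
    arm.move_straight(D(xs,y,.075),.15); h=arm.move_straight(D(xs,y,.055),.02,guard=4)
    s=st('touch %s'%h); z=s['position'][2]
    arm.move_straight(D(xs,y,z-.0005),.02); st('press')
    h=arm.move_straight(D(xe,y,z-.0005),.07,guard=30); st('dragged %s'%h)
    arm.move_straight(D(xe,y,.13),.2)
E
python3 - <<'E'
from h import *
print(arm.ik(D(.12,.117,.064),RD),arm.ik(D(-.02,.117,.04),RD),arm.ik(C(-.02,0,.02),RC),arm.ik(C(.13,.04,.18),RC),arm.ik(C(-.15,0,.08),RC))
s=signs(); print({k:dl(v[0]).round(3) for k,v in s.items()})
drag(s['yellow'][0])
arm.move_straight(D(-.12,.05,.2),.3)
s=signs(); print({k:(dl(v[0]).round(3),v[1],v[2]) for k,v in s.items()})
w=snapshot("wrist");cv2.imwrite("pics/w1.png",w[:,:,::-1]); cv2.imwrite("pics/t1.png",snapshot("top")[:,:,::-1])
E
```

```text
[ 0.11212816  0.51000843 -0.22593599  0.         -0.83485191 -1.98137579] [ 2.35627272e-01  3.58769908e-01 -5.91115343e-01 -4.44089210e-16
 -6.20911076e-01 -2.10487490e+00] [ 0.65701544  0.53599152 -0.32458989  0.         -0.71021491 -1.86652862] [ 0.64943482  0.60546513  0.27060293  0.         -1.23593413 -1.85894799] [ 0.74446236  0.26956869 -0.58672966  0.         -0.71449798 -1.95397554]
{'yellow': array([0.102, 0.118]), 'red': array([ 0.084, -0.036]), 'green': array([ 0.093, -0.115])}
touch True t5.8 [ 0.6053 -0.0926  0.0645] F [-0.6  0.6  3. ] w0.0009 g1.9
press t6.1 [ 0.6054 -0.0926  0.0645] F [-1.   0.7  5.1] w0.0005 g2.6
dragged False t7.6 [ 0.5142 -0.0646  0.0638] F [-0.5 -0.4  0.5] w0.0007 g0.0
{'yellow': (array([0.103, 0.118]), (61.46169662475586, 101.04679870605469), 73.66937255859375), 'red': (array([ 0.084, -0.036]), (59.76457214355469, 98.79427337646484), 73.66939544677734), 'green': (array([ 0.093, -0.115]), (59.76691818237305, 99.10040283203125), 70.77787780761719)}
```

View pics/w1.png

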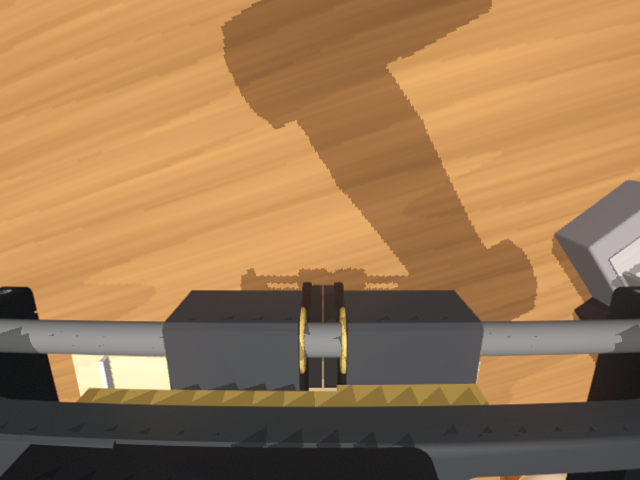

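The wrist view is mostly blocked by the gripper, and the top camera shows the sign did not move because the tip slid over it. I'll press harder and log the force.

```bash
cat >> h.py <<'E'
def drag(pos,over=.043,back=.02,F=9.,dz=.0):
    x,y=dl(pos); xs=x+back; xe=.05-over+back
    arm.set_gripper(0,grasp_force=30); arm.move_ptp(D(xs,y,.13),RD)
    arm.move_straight(D(xs,y,.075),.15); arm.hold(.2); f0=status.read_state()['force'][2]
    arm.move_straight(D(xs,y,.055),.02,guard=4)
    s=st('touch'); z=s['position'][2]
    for i in range(8):
        if status.read_state()['force'][2]-f0>F: break
        z-=.0005; arm.move_straight(D(xs,y,z),.02); arm.hold(.1)
    st('press zc%.4f'%z)
    n=4
    for i in range(1,n+1):
        arm.move_straight(D(xs+(xe-xs)*i/n,y,z),.07,guard=40); st('d')
    arm.move_straight(D(xe,y,.13),.2)
E
python3 - <<'E'
from h import *
s=signs()
drag(s['yellow'][0])
arm.move_straight(D(-.12,.05,.2),.3)
s=signs(); print({k:(dl(v[0]).round(3),v[1],v[2]) for k,v in s.items()})
E
```

```text
touch t11.6 [ 0.6053 -0.0927  0.0645] F [-0.8 -0.3  4.2] w0.0006 g1.9
press zc0.0625 t13.0 [ 0.6054 -0.0927  0.0644] F [-3.7  0.6 12.3] w0.0003 g5.8
d t13.5 [ 0.5846 -0.0855  0.0645] F [-0.1  0.6  8.2] w0.0002 g4.2
d t14.0 [ 0.5621 -0.0783  0.0644] F [0.  0.7 7.6] w0.0004 g4.2
d t14.5 [ 0.5394 -0.0712  0.0644] F [0.8 0.9 8.4] w0.0007 g4.4
d t15.0 [ 0.5166 -0.0642  0.0644] F [-0.2  0.6  8.4] w0.0007 g4.6
{'yellow': (array([0.051, 0.119]), (61.227874755859375, 101.15994262695312), 73.4280776977539), 'red': (array([ 0.084, -0.036]), (59.76457214355469, 98.86888122558594), 73.66939544677734), 'green': (array([ 0.093, -0.115]), (59.76691818237305, 99.10040283203125), 70.77787780761719)}
```

```bash
python3 - <<'E'
from h import *
s=signs()
drag(s['yellow'][0],F=13)
arm.move_straight(D(-.12,.05,.2),.3)
s=signs(); print({k:(dl(v[0]).round(3),v[1],v[2]) for k,v in s.items()})
E
```

```text
touch t18.7 [ 0.5565 -0.0764  0.0645] F [-0.6  0.1  3.4] w0.0004 g1.8
press zc0.0625 t20.1 [ 0.5565 -0.0765  0.0644] F [-4.7  1.9 13.4] w0.0004 g6.7
d t20.4 [ 0.5483 -0.073   0.0644] F [-0.9  0.1  9.2] w0.0007 g4.4
d t20.7 [ 0.5383 -0.0696  0.0644] F [0.1 1.4 8.6] w0.0006 g4.2
d t21.0 [ 0.5279 -0.0663  0.0644] F [0.8 1.3 8.6] w0.0004 g4.2
d t21.3 [ 0.5174 -0.0629  0.0644] F [1.2 1.2 8.4] w0.0008 g4.3
{'yellow': (array([0.024, 0.119]), (60.6599235534668, 101.69869995117188), 73.45904541015625), 'red': (array([ 0.084, -0.036]), (59.76457214355469, 98.6503677368164), 73.66939544677734), 'green': (array([ 0.093, -0.115]), (59.76691818237305, 99.10040283203125), 70.77787780761719)}
```

```bash
sed -i 's/z),.07,guard=40)/z-DZ),V,guard=40)/; s/^def drag(pos,over=.043,back=.02,F=9.,dz=.0)/DZ=.0015;V=.05\ndef drag(pos,over=.043,back=.02,F=9.)/' h.py; python3 - <<'E'
from h import *
s=signs()
drag(s['yellow'][0],F=13)
arm.move_straight(D(-.12,.05,.2),.3)
s=signs(); print({k:(dl(v[0]).round(3),v[1],v[2]) for k,v in s.items()})
E
```

```text
touch t25.0 [ 0.5307 -0.0685  0.0645] F [-1.6  1.   2.8] w0.0007 g1.9
press zc0.0625 t26.4 [ 0.5307 -0.0685  0.0644] F [-4.7  1.7 13.7] w0.0005 g7.1
d t26.7 [ 0.5305 -0.0681  0.0644] F [ 1.1 -4.5 14.1] w0.0009 g7.0
d t26.9 [ 0.5279 -0.0663  0.0644] F [ 3.1 -2.6 12. ] w0.0006 g5.8
d t27.2 [ 0.5244 -0.0647  0.0644] F [ 4.1 -2.4 10.6] w0.0006 g5.4
d t27.4 [ 0.5206 -0.0632  0.0644] F [ 4.7 -1.5 11.5] w0.0006 g5.3
{'yellow': (array([0.013, 0.121]), (60.43458938598633, 101.5494613647461), 73.21870422363281), 'red': (array([ 0.084, -0.036]), (59.76457214355469, 98.79427337646484), 73.66939544677734), 'green': (array([ 0.093, -0.115]), (59.76691818237305, 99.10040283203125), 70.77787780761719)}
```

```bash
cat >> h.py <<'E'
def grip(y,xg=-.019):
    arm.set_gripper(.08,grasp_force=30); arm.move_ptp(D(xg,y,.13),RD)
    arm.move_straight(D(xg,y,.062-arm.pinch_z),.12,guard=10); arm.set_gripper(.04); st('grip')
    arm.move_straight(D(xg,y,.10),.08); arm.move_straight(D(xg-.03,y,.22),.15); s=st('lifted'); return s['width']
def place(xoff,ztop,y=0,xc=.008):
    g=C(xc-xoff,y,.22); arm.move_ptp(g,RC); s=st('over')
    if not .055<s['width']<.065: return False
    g[2]=ztop+.006; arm.move_straight(g,.12,guard=12); st('at'); arm.set_gripper(.068); arm.hold(.3)
    g[2]=.24; arm.move_straight(g,.2); return True
E
python3 - <<'E'
from h import *
y=dl(signs()['yellow'][0])[1]; w=grip(.118)
cv2.imwrite("pics/t2.png",snapshot("scene")[:,:,::-1])
E
```

```text
grip t32.6 [ 0.4674 -0.0517  0.0437] F [-7.1  1.5 10.2] w0.0403 g12.2
lifted t34.4 [ 0.4408 -0.0424  0.219 ] F [ 0.3  0.1 -0.9] w0.0401 g0.0
```

View pics/t2.png

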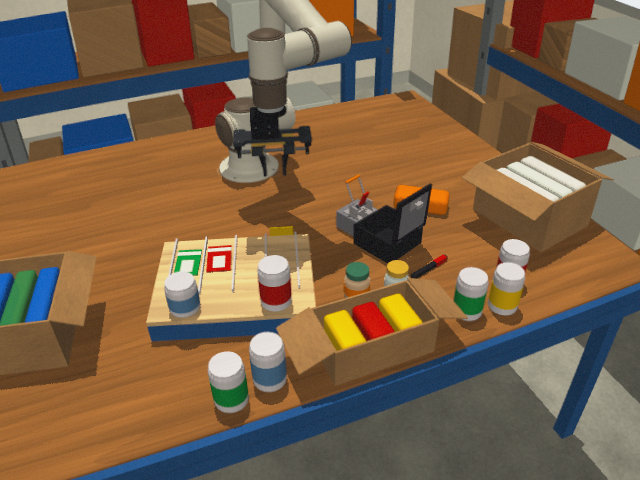

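The scene view shows the yellow sign still on the shelf, with its front edge at about (282,231), so the grip missed it. I'll look closer.

```bash
python3 - <<'E'
from h import *
s=signs(); print({k:(dl(v[0]).round(3),v[1],v[2]) for k,v in s.items()})
t=snapshot("top"); a=cv2.resize(t[185:305,315:415],None,fx=5,fy=5,interpolation=2)
b=cv2.resize(snapshot("scene")[215:315,250:320],None,fx=4,fy=4,interpolation=2)
o=np.zeros((600,800,3),np.uint8);o[:,:500]=a;o[:400,500:780]=b;cv2.imwrite("pics/z2.png",o[:,:,::-1])
E
```

```text
{'yellow': (array([0.003, 0.122]), (61.83797073364258, 23.35628890991211), 71.84262084960938), 'red': (array([ 0.084, -0.036]), (59.76457214355469, 98.79427337646484), 73.66939544677734), 'green': (array([ 0.093, -0.115]), (59.76691818237305, 99.10040283203125), 70.77787780761719)}
```

View pics/z2.png

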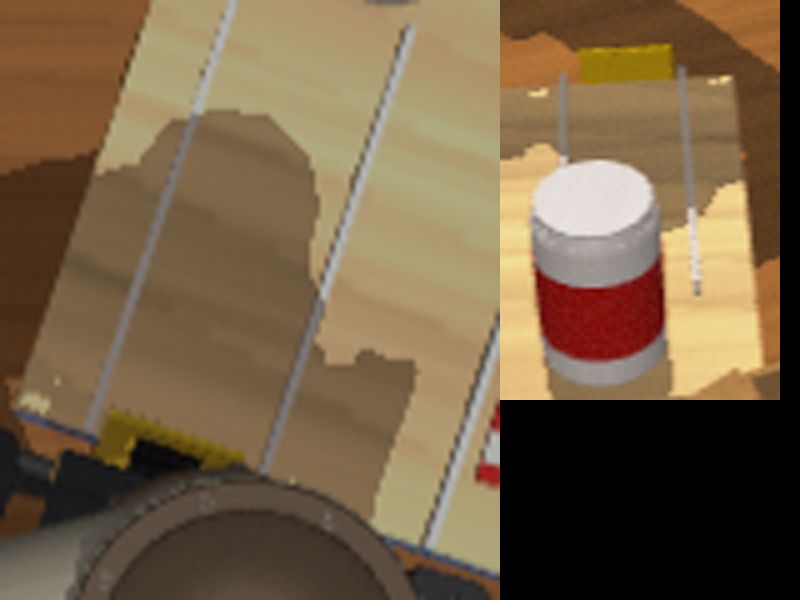

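The crop shows the sign tipped off the edge, with only its yellow end visible above the lip. I'll move the arm clear and look again.

```bash
python3 - <<'E'
from h import *
p=status.read_state()['position']; arm.move_straight(p+[0,0,.05],.2); arm.move_ptp(C(-.1,.0,.33),RC)
t=snapshot("top"); a=cv2.resize(t[205:325,300:400],None,fx=5,fy=5,interpolation=2)
b=cv2.resize(snapshot("scene")[200:270,250:325],None,fx=4,fy=4,interpolation=2)
o=np.zeros((600,800,3),np.uint8);o[:,:500]=a;o[:280,500:800]=b;cv2.imwrite("pics/z3.png",o[:,:,::-1]); st()
E
```

```text
t36.1 [0.4688 0.1879 0.3295] F [0.5 1.2 0.5] w0.0398 g0.0
```

View pics/z3.png

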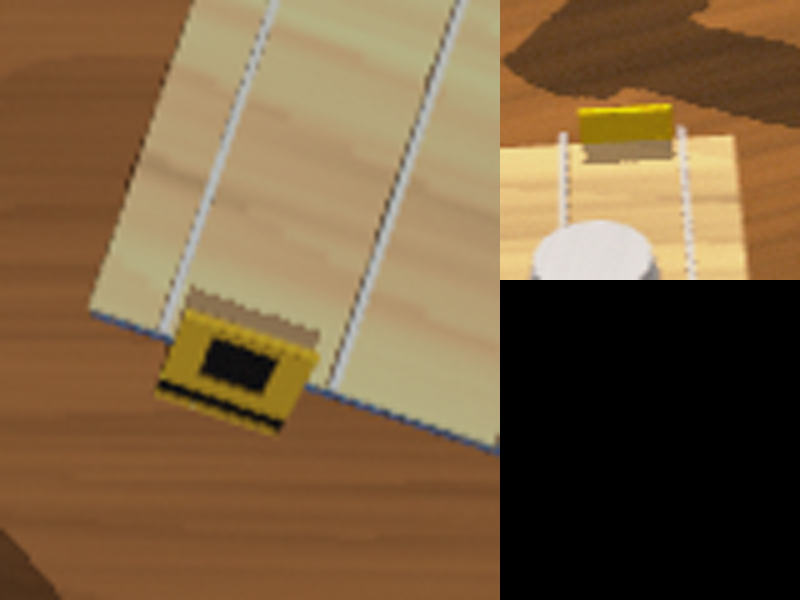

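The crop shows the yellow sign leaning steeply on the front edge, bottom end on the table and top end above the shelf. It can be gripped by its sides near the top as it stands, so I'll measure it and take it.

```bash
python3 - <<'E'
from h import *
c=camera_info("top");s=camera_info("scene")
X,e=two(c,(249/5+300,328/5+205),s,(250+126/4,200+105/4)); print('top',X.round(3),e,dl(X).round(3))
for z in (0,.004): B=cast(c,(218/5+300,414/5+205),z); print('bot',B.round(3),dl(B).round(3))
print(np.linalg.norm(X-B))
E
```

```text
top [ 0.503 -0.054  0.096] 0.0016818163190498827 [0.013 0.125]
bot [ 0.465 -0.046  0.   ] [-0.026  0.121]
bot [ 0.465 -0.046  0.004] [-0.026  0.122]
0.099999715967045
```

```bash
python3 - <<'E'
from h import *
arm.set_gripper(.08,grasp_force=30); arm.move_ptp(D(.006,.121,.16),RD)
h=arm.move_straight(D(.006,.121,.074),.1,guard=8); st('at %s'%h)
arm.set_gripper(.04); s=st('grip')
if s['width']>.05:
    arm.move_straight(D(.004,.121,.24),.12); st('lifted')
    arm.move_ptp(C(-.02,0,.27),RC); st('over case')
    b=cv2.resize(snapshot("scene")[110:270,320:480],None,fx=3,fy=3,interpolation=2); cv2.imwrite("pics/z4.png",b[:,:,::-1])
E
```

```text
at False t39.2 [ 0.4954 -0.0554  0.0746] F [1.  0.6 0.3] w0.0803 g0.0
grip t39.7 [ 0.4951 -0.0557  0.0743] F [0.3 0.5 1.8] w0.0593 g30.0
lifted t41.2 [ 0.4924 -0.055   0.2392] F [ 0.3 -0.9 -2.2] w0.0594 g30.0
over case t42.3 [0.5436 0.2166 0.2698] F [-0.2  0.8 -0.9] w0.0594 g30.0
```

View pics/z4.png

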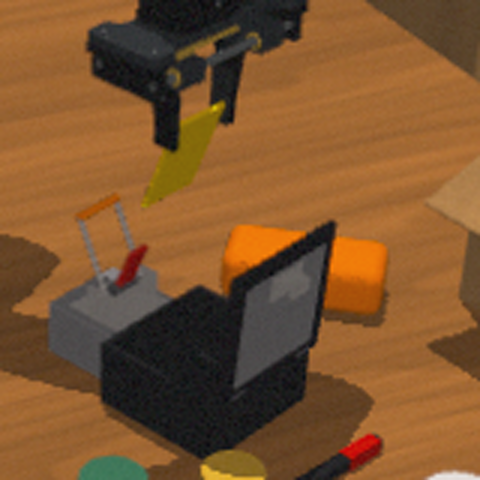

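The sign is held, its lower end pointing toward the latch. I'll lower it, release it, and let it fall flat toward the hinge.

```bash
python3 - <<'E'
from h import *
arm.move_straight(C(-.012,0,.2),.12)
h=arm.move_straight(C(-.012,0,.076),.08,guard=3); s=st('low %s'%h)
arm.move_straight(C(.0,0,s['position'][2]),.05,guard=6); st('shift')
arm.set_gripper(.075); arm.hold(.4); arm.move_straight(C(0.0,0,.26),.15)
arm.move_ptp(D(-.1,.0,.3),RD); st()
s=signs(); print({k:(dl(v[0]).round(3),v[1],v[2]) for k,v in s.items()})
b=cv2.resize(snapshot("top")[170:320,150:290],None,fx=4,fy=4,interpolation=2); cv2.imwrite("pics/z5.png",b[:,:,::-1])
E
```

```text
low True t44.5 [0.5519 0.2207 0.0788] F [1.1 1.1 3. ] w0.0595 g30.0
shift t44.9 [0.5631 0.225  0.0788] F [0.3 0.3 2.5] w0.0594 g30.0
 t48.8 [ 0.3587 -0.1397  0.2999] F [ 0.5 -0.2 -0.2] w0.0751 g0.0
{'red': (array([ 0.084, -0.036]), (59.69704055786133, 98.84693145751953), 73.4845962524414), 'green': (array([ 0.093, -0.115]), (59.76691818237305, 99.10040283203125), 70.77787780761719)}
```

View pics/z5.png

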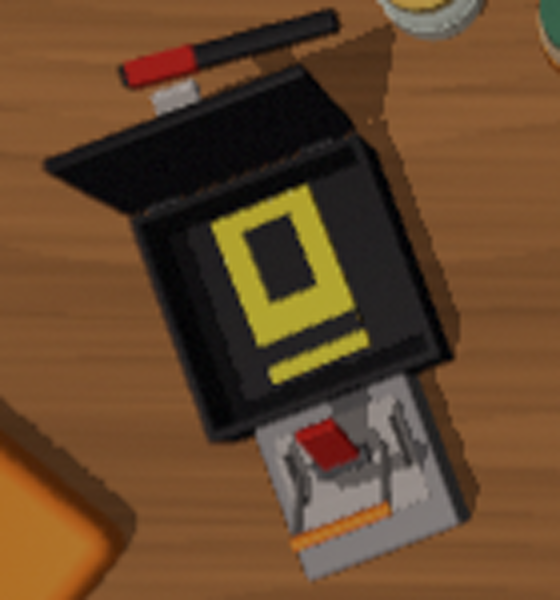

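The top crop shows the yellow sign lying flat in the case. Next is red: drag it until it overhangs enough, then grip gently in two stages with a log.

```bash
cat >> h.py <<'E'
def pull(n,tgt=.009):
    for i in range(4):
        s=signs(); p=s[n][0]; x,y=dl(p); print(n,dl(p).round(3),s[n][1],round(s[n][2],1))
        if x<=tgt or x>.2: break
        drag(p,F=13,over=.044+(.006 if i else .0)); arm.move_straight(D(-.14,y+.07,.2),.35)
    return y
E
sed -i 's/^DZ=.0015;V=.05/DZ=.0022;V=.05/' h.py
python3 - <<'E'
from h import *
y=pull('red')
E
```

```text
red [ 0.084 -0.036] (59.69704055786133, 98.84693145751953) 73.5
touch t52.7 [ 0.5424 -0.235   0.0645] F [0.2 0.8 3.6] w0.0006 g1.8
press zc0.0620 t54.5 [ 0.5424 -0.2351  0.0644] F [-4.8  2.8 15.4] w0.0004 g7.3
d t55.0 [ 0.5308 -0.231   0.0644] F [ 4.7 -1.2 12.6] w0.0004 g6.3
d t55.6 [ 0.5123 -0.2251  0.0644] F [ 3.4 -1.1 13.2] w0.0008 g6.7
d t56.1 [ 0.494  -0.2194  0.0644] F [ 4.9 -1.1 12.9] w0.0008 g6.9
d t56.6 [ 0.4756 -0.2136  0.0644] F [ 6.1  0.6 14.3] w0.0003 g7.1
red [ 0.013 -0.036] (60.19752502441406, 99.94209289550781) 73.8
touch t60.3 [ 0.4748 -0.2137  0.0644] F [-0.5  1.   3.1] w0.0004 g2.0
press zc0.0624 t61.7 [ 0.4748 -0.2137  0.0644] F [-4.1  4.1 15.1] w0.0004 g7.5
d t61.9 [ 0.4748 -0.2136  0.0643] F [-1.9  1.8 21.4] w0.0007 g10.7
d t62.2 [ 0.4743 -0.2133  0.0644] F [ 1.8 -1.7 14.7] w0.0005 g7.7
d t62.4 [ 0.4725 -0.2124  0.0644] F [ 5.3 -2.3 13.4] w0.0004 g6.4
d t62.7 [ 0.4698 -0.2114  0.0644] F [ 5.1 -1.4 12.4] w0.0002 g6.1
red [ 0.008 -0.035] (59.581626892089844, 99.92499542236328) 73.5
```

```bash
python3 - <<'E'
from h import *
xg=-.022;y=-.0355
arm.set_gripper(.08,grasp_force=15); arm.move_ptp(D(xg,y,.13),RD)
h=arm.move_straight(D(xg,y,.063-arm.pinch_z),.1,guard=8); st('low %s'%h)
for w in (.068,.062,.058,.052):
    arm.set_gripper(w); s=st(w)
    if s['grip_force']>10: break
cv2.imwrite("pics/z6.png",cv2.resize(snapshot("scene")[120:320,130:330],None,fx=3,fy=3,interpolation=2)[:,:,::-1])
E
```

```text
low False t67.0 [ 0.4226 -0.1969  0.045 ] F [1.  1.4 0.6] w0.0802 g0.0
0.068 t67.6 [ 0.422  -0.197   0.0443] F [ 0.4 -1.1  0.4] w0.0684 g0.0
0.062 t68.0 [ 0.422  -0.1969  0.0443] F [-0.6  0.4 -0.4] w0.0621 g0.2
0.058 t68.3 [ 0.422  -0.1969  0.0443] F [-0.3  0.3  0.3] w0.0595 g15.0
```

View pics/z6.png

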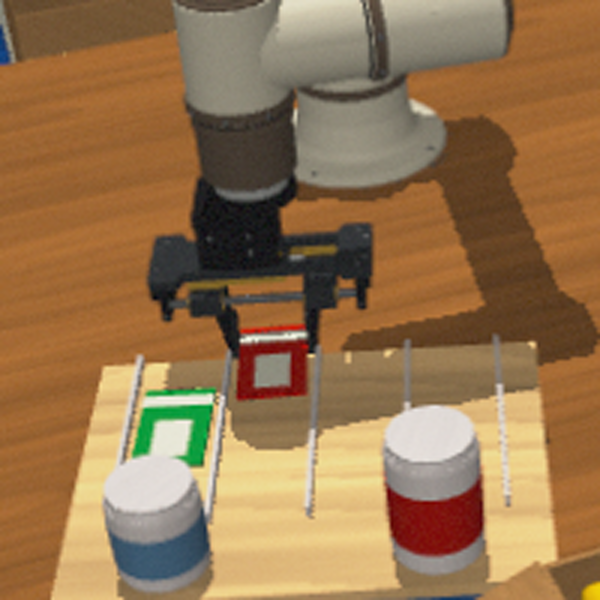

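Red is gripped squarely by its sides. I'll lift it and place it.

```bash
python3 - <<'E'
from h import *
arm.set_gripper(.05,grasp_force=30); st('firm')
p=status.read_state()['position']
arm.move_straight(p+[0,0,.05],.06); st('up'); arm.move_straight(D(-.05,-.035,.24),.12); s=st('lifted')
if s['width']>.055:
    ok=place(.030,.012,xc=.006); print(ok)
    arm.move_ptp(D(-.12,-.02,.25),RD); st()
s=signs(); print({k:(dl(v[0]).round(3),v[1],v[2]) for k,v in s.items()})
s=signs((180,170,270,300),.012); print(s)
cv2.imwrite("pics/z7.png",snapshot("top")[130:330,150:510,::-1])
E
```

```text
firm t68.5 [ 0.422  -0.197   0.0443] F [-0.2  0.7 -1.2] w0.0593 g30.0
up t69.5 [ 0.4217 -0.1969  0.0939] F [ 0.6 -0.1 -1. ] w0.0592 g29.9
lifted t70.9 [ 0.395  -0.1881  0.2392] F [ 1.1 -0.6 -1. ] w0.0590 g29.9
over t72.5 [0.5401 0.2152 0.2202] F [-0.3 -0.3  0.1] w0.0591 g29.9
at t74.3 [0.5405 0.2165 0.0187] F [ 0.8  0.1 -0.3] w0.0591 g29.9
True
 t78.0 [ 0.3338 -0.153   0.2501] F [0.5 0.5 0.3] w0.0680 g0.0
{'green': (array([ 0.093, -0.115]), (59.71561813354492, 99.10040283203125), 70.77787780761719)}
{'yellow': (array([0.58379663, 0.26121826]), (47.62580108642578, 96.16939544677734), 77.03843688964844), 'red': (array([0.5673797 , 0.22584419]), (100.83129119873047, 60.113243103027344), 21.55621337890625)}
```

View pics/z7.png

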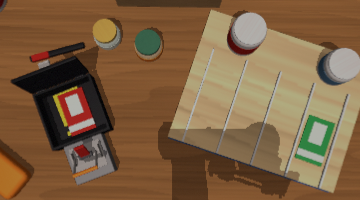

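Red lies flat on top of yellow in the case at about (72,108), and green is still in its lane. Green gets the same treatment.

```bash
python3 - <<'E'
from h import *
y=pull('green'); x,y=dl(signs()['green'][0]); print(x,y)
if -.002<x<.0125:
    xg=-.022
    arm.set_gripper(.08,grasp_force=15); arm.move_ptp(D(xg,y,.13),RD)
    h=arm.move_straight(D(xg,y,.063-arm.pinch_z),.1,guard=8); st('low %s'%h)
    for w in (.068,.062,.058,.052):
        arm.set_gripper(w); s=st(w)
        if s['grip_force']>10: break
    if .055<s['width']<.064:
        arm.set_gripper(.05,grasp_force=30); p=status.read_state()['position']
        arm.move_straight(p+[0,0,.05],.06); st('up'); arm.move_straight(D(-.05,y,.24),.12); s=st('lifted')
        if s['width']>.055:
            print(place(x-xg,.016,xc=.006)); arm.move_ptp(D(-.1,.1,.3),RD)
            print(signs((180,170,270,300),.017)); cv2.imwrite("pics/z8.png",cv2.resize(snapshot("top")[170:320,150:290],None,fx=3,fy=3)[:,:,::-1])
st()
E
```

```text
green [ 0.093 -0.115] (59.71561813354492, 99.10040283203125) 70.8
touch t81.8 [ 0.5276 -0.3122  0.0645] F [-0.7 -0.2  4.6] w0.0003 g1.9
press zc0.0620 t83.6 [ 0.5276 -0.3122  0.0644] F [-4.1  3.3 13.9] w0.0004 g6.9
d t84.2 [ 0.5135 -0.3082  0.0644] F [ 4.3 -1.4 13. ] w0.0004 g6.1
d t84.8 [ 0.493  -0.3019  0.0644] F [ 5.3  0.  12. ] w0.0005 g6.4
d t85.3 [ 0.4726 -0.2956  0.0644] F [ 3.9 -0.6 13.5] w0.0006 g6.6
d t85.9 [ 0.4522 -0.2893  0.0644] F [ 4.4 -1.  13.7] w0.0003 g6.9
green [ 0.014 -0.115] (61.28821563720703, 99.32299041748047) 71.0
touch t89.5 [ 0.4519 -0.289   0.0645] F [-0.2  0.9  3.5] w0.0008 g1.8
press zc0.0625 t90.9 [ 0.4519 -0.2891  0.0644] F [-3.1  3.7 14.4] w0.0003 g7.2
d t91.2 [ 0.4519 -0.289   0.0643] F [-2.   3.5 20.2] w0.0005 g10.3
d t91.4 [ 0.4513 -0.2889  0.0644] F [ 3.   0.5 15.8] w0.0004 g7.5
d t91.7 [ 0.4492 -0.2883  0.0644] F [ 5.4 -1.5 12.5] w0.0002 g6.3
d t91.9 [ 0.4463 -0.2875  0.0644] F [ 5.5 -0.6 11.6] w0.0003 g5.9
green [ 0.008 -0.115] (60.614444732666016, 99.3121566772461) 71.3
0.007569907624288635 -0.11476628397165828
low False t96.3 [ 0.3993 -0.2728 
[... 204 characters left out ...]
.2727  0.0443] F [-1.1  0.3  0.2] w0.0596 g15.0
up t98.8 [ 0.3983 -0.2726  0.0939] F [-0.4  0.5 -0.8] w0.0593 g30.0
lifted t100.2 [ 0.3716 -0.2643  0.2392] F [ 0.6 -0.2 -1. ] w0.0593 g30.0
over t102.0 [0.5406 0.2154 0.2202] F [0.1 0.  0.4] w0.0596 g30.0
at t103.8 [0.5409 0.2167 0.0227] F [ 0.2  0.4 -0.2] w0.0589 g30.0
True
{'yellow': (array([0.58323816, 0.26019904]), (47.01677703857422, 95.71620178222656), 77.40474700927734), 'red': (array([0.69325012, 0.31401273]), (16.523941040039062, 41.01629638671875), 16.954795837402344), 'green': (array([0.56886475, 0.22493716]), (102.32798767089844, 60.24058532714844), 20.245080947875977)}
 t107.2 [ 0.3881 -0.0438  0.2995] F [0.  0.1 0.4] w0.0680 g0.0
```

Green measures flat in the case at (0.569, 0.225), 102×60 mm. Now the lid: push it along its arc from behind, off the middle so the keeper is cleared.

```bash
python3 - <<'E'
from h import *
Y=-.045
def P(a,r,ex=0):
    n=np.array([np.sin(a),np.cos(a)]); p=np.array([.066,.065])+r*np.array([-np.cos(a),np.sin(a)])+(.008+.012*abs(np.sin(a))+ex)*n
    return C(p[0],Y,p[1])
arm.set_gripper(0,grasp_force=20)
s=P(1.9,.115,.035); up=s.copy(); up[2]=.29; print(C(-.1,-.12,.29))
arm.move_straight(C(-.15,-.1,.3),.3); arm.move_ptp(up,RC); arm.move_straight(s,.12,guard=8); st('behind')
for a in np.arange(1.85,-.01,-.15):
    h=arm.move_straight(P(a,.100+.013*min(1,a/1.5)),.1,guard=20)
    if abs(a%.45-.05)<.08 or h: st('a%.2f %s'%(a,h))
    if h: break
if not h:
    arm.move_straight(C(-.034,Y,.068),.05,guard=10); st('end')
    arm.move_straight(C(-.034,Y,.2),.2); arm.move_straight(C(-.05,-.2,.3),.3)
cv2.imwrite("pics/z9.png",np.hstack([cv2.resize(snapshot("top")[190:320,170:270],None,fx=4,fy=4),cv2.resize(snapshot("scene")[150:280,325:425],None,fx=4,fy=4)])[:,:,::-1])
E
```

```text
[0.51137258 0.07709923 0.29      ]
behind t111.5 [0.7236 0.2375 0.1575] F [ 0.6  0.  -0.1] w0.0005 g0.0
a1.85 False t112.1 [0.6872 0.2238 0.169 ] F [-0.2  0.3 -0.6] w0.0003 g0.0
a1.40 False t113.0 [0.6407 0.2061 0.179 ] F [ 0.3 -0.3  0.4] w0.0005 g0.0
a0.95 False t114.0 [0.5949 0.1888 0.1634] F [ 0.3 -0.4 -0.3] w0.0007 g0.0
a0.50 False t115.0 [0.5607 0.1759 0.1271] F [ 0.1  0.5 -0.2] w0.0004 g0.0
a0.05 False t116.0 [0.5467 0.1705 0.0785] F [-0.2 -0.7  0.1] w0.0005 g0.0
end t116.2 [0.5483 0.1713 0.0734] F [-2.  -0.7  7.4] w0.0005 g4.0
```

View pics/z9.png

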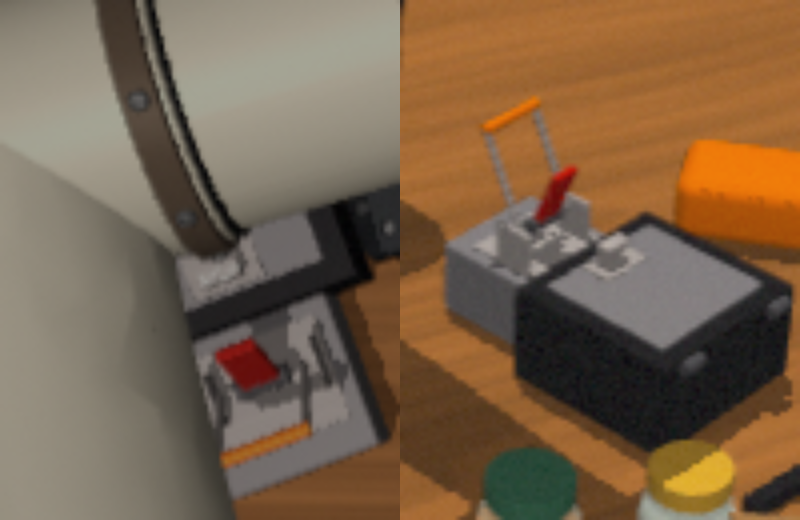

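The lid is shut; the scene half shows it flush with the keeper on top, and the bail and lever are still open. Now I'll swing the bail over.

```bash
python3 - <<'E'
from h import *
def P(th):
    k=max(0,-np.cos(th)); bx,bz=-.102-.076*np.cos(th),.08+.076*np.sin(th)
    return C(bx-.014*np.sin(th)+.008*k*k,0,bz-.006*(1-k)+.004*k)
a=C(-.19,0,.26); arm.move_ptp(a,RC); a=C(-.175,0,.142); h=arm.move_straight(a,.12,guard=8); st('front %s'%h)
for th in list(np.arange(1.12,3.1,.13)):
    h=arm.move_straight(P(th),.07,guard=12)
    if h: st('th%.2f %s'%(th,h)); break
else:
    h=arm.move_straight(C(-.018,0,.078),.03,guard=8); s=st('end %s'%h)
    arm.move_straight(C(-.018,0,.2),.15); arm.move_straight(C(-.05,-.2,.3),.3)
im=snapshot("scene");c=camera_info("scene")
for b in blobs(im,(8,180,120),(18,255,255),10):
    m=b.mean((0,1)); print(m.round(1),cv2.contourArea(b))
print('expect bar',proj(c,C(-.026,0,.08)),'old',proj(c,C(-.134,0,.146)))
E
```

```text
front False t120.0 [0.3993 0.1631 0.1425] F [ 0.1 -0.3 -0.2] w0.0005 g0.0
end True t125.3 [0.5456 0.2184 0.084 ] F [-2.5  0.6  6.7] w0.0001 g3.1
[355.  290.6] 106.5
[381.  215.2] 27.0
[421.1 198.4] 1262.5
[635.2  78. ] 475.5
[303.7   2.7] 14.5
expect bar [379.75233941 215.05731037] old [351.69260246 179.35179318]
```

The bar's centroid matches the expected closed position (381,215 against 380,215). Now the lever.

```bash
python3 - <<'E'
from h import *
def P(al):
    k=max(0,-np.cos(al)); x,z=-.102+.042*np.cos(al),.08+.042*np.sin(al)
    return C(x+.014*np.sin(al),0,z-.004*(1-k)+.0045*k)
arm.move_ptp(C(-.045,0,.2),RC); h=arm.move_straight(C(-.045,0,.111),.1,guard=6); st('in %s'%h)
for al in list(np.radians(np.arange(57,179,8))):
    h=arm.move_straight(P(al),.06,guard=15)
    if h: st('al%.0f'%np.degrees(al)); break
else:
    h=arm.move_straight(C(-.142,0,.07),.03,guard=15); st('end %s'%h)
arm.move_straight(C(-.145,0,.2),.15); arm.move_ptp(C(-.05,-.25,.3),RC); st()
s=snapshot("scene");cv2.imwrite("pics/z10.png",np.hstack([cv2.resize(s[150:280,325:425],None,fx=4,fy=4),cv2.resize(s[150:345,150:300],None,fx=2.667,fy=2.667)[:520,:400]])[:,:,::-1])
E
```

```text
in False t129.1 [0.521  0.209  0.1117] F [ 0.5 -0.2  1.5] w0.0002 g0.0
end True t133.8 [0.4292 0.1745 0.0837] F [-3.4 -0.9  8.2] w0.0007 g4.1
 t135.8 [ 0.6034 -0.0261  0.299 ] F [0.4 1.1 0. ] w0.0001 g0.0
```

View pics/z10.png

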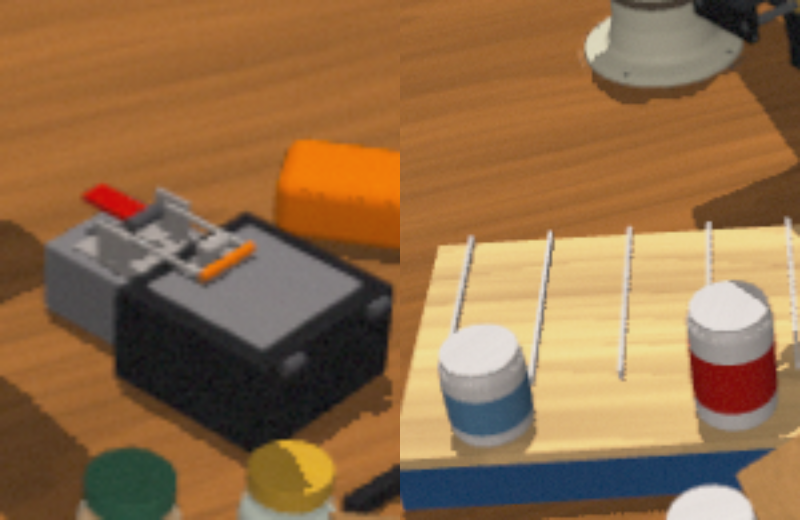

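The picture shows the lever flat, the bail behind the keeper, the shelf empty and the tins in place.

```bash
python3 -c "
from plant import finish_job; print(finish_job())"
```

```text
the job is handed in; nothing more can be done
None
```

The job is handed in: the three signs present (yellow, red, green; no white one seen) were laid in the case, the lid is shut, the bail is over the keeper and the lever is pressed flat; yellow tipped off the shelf edge when my first grip missed, so I picked it up from where it leaned.

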